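# Tighten the bench clamp on the picture stand

## Robot

A 6-joint arm with a two-finger parallel gripper is mounted at the origin on the work surface. World frame = base frame: x ahead of the robot, y to its left, z up, the work surface at z = 0. Lengths are in m, angles in degrees, forces in N, time in s.
With the tool pointing down it reaches from about 0.4 to 0.825 m from the base axis. Payload 7 kg.
Tool frame: the origin (TCP) lies at the very end of the fingers, on their centre line; the grasp point (between the pads) lies 19 mm behind it (ctrl.grip_point_offset is the distance from the TCP to the grasp point, in m); x points along the fingers, z is the direction in which the jaws open and shut, and the axes are right-handed (so a half turn about x gives the same grasp; the last joint's range is limited). The gripper opens to 88 mm and grips with 3 to 60 N. Pads are 19 mm wide; open, the fingers measure 130 mm over their backs; the gripper's body (78 mm by 193 mm) begins 47 mm behind the grasp point.
Start: joints at [-53.279, 20.546, 0.682, 0, -70.136, -16.507], TCP at [0.233, -0.633, 0.227] pointing down, gripper open.
Joint ranges: [-176.03, 176.03], [-82.01, 121.73], [-58.28, 71.71], [-173.87, 95.51], [-174.79, -0.11], [-173.66, 173.66]. Speed limits (degrees/s): [136.94, 136.94, 172.46, 180, 180, 180].

## Interface

Orientations are given as [roll, pitch, yaw] about the fixed x, y, z axes, in that order (R = Rz(yaw) Ry(pitch) Rx(roll)).
In Python, from plant import get_obs, snapshot, calibration, close_job, ctrl gives the robot as it stands.
- The arm moves only by the tool move_arm, never from a script. Its argument "commands" is a list that holds one entry, the list of rows, each a list of 4 numbers: the shift along the tool's x, y, z in cm, then the turn about the tool's x in rad. In form: [[[dx, dy, dz, spin], ...]]. A call has 1 to 8 rows; each row shifts and turns the commanded pose from where the row before left it, along the tool's axes as they then stand; what a row does not reach is not made up. A row lasts 1/10 s, in which the tool goes at most 50 mm and 8.59 degrees, less where a joint would pass 70% of its speed; a pose out of reach is approached as far as the arm can. A call with a gripper value outside its range is refused whole. "jaw" is the finger opening in cm, from 0 to 8.76, set as the call begins (left out, the last holds). The fingers move at their own pace and stop on an object; the grip force is fixed at half the most. Time passes only in rows, so rows that do not move let the fingers close. It gives the time, the measured TCP pose, the force and the opening at its end, in the units of the state.
- get_obs(): the state, without advancing time (a new reading comes with each control period).
- snapshot(name): name is "side" or "top"; returns (picture, depth): 420x560x3 uint8, red, green, blue; 420x560 float32, m along the optical axis (not along the pixel's ray), 0 where there is no reading.
- calibration(name): a dict with "mtx" (3x3 intrinsics, pixels), "T" (4x4, takes a point from camera to world coordinates). Camera axes: x right, y up, looking along -z (the intrinsics and any distortion apply to the point x, -y, -z); pixel columns grow to the right and rows downward; lengths in m; the calibration is good to about 2 mm. A picture is of the moment at which its call begins. calibration takes no time and is no camera call.
- close_job(): hands the job in, once; it reports no verdict.
The state is a dict: "clock": time; "joint_pos": joint angles; "qvel": joint speeds; "tau": joint torques, N m; "tool_pos": TCP position; "orientation": TCP orientation; "force": force on the tool from outside, world axes, zero at the start; "moment": the same for the moment, N m; "opening": finger opening in m.
Only numpy, scipy, OpenCV 4.12 (cv2) and the standard library are available. Lean on these libraries where they do the work, as an engineer would, in place of code of your own. Each camera call takes 0.05 s, during which the arm holds its last target. There are 200 camera calls.

## Task

The wooden picture stand has just been glued and its foot lies ready under the little bench clamp on the credenza. Push the clamp's cross-bar round with one fingertip, clockwise seen from above and as many turns as it takes, until the pad bears firmly on the wood and the bar comes up solid and turns no further. Do not take the bar between the fingers, do not shift or lift the stand, and leave the bowl, the orb and the coin purse where they stand.

Things in the scene. Friction and masses are not known exactly. Their poses are not given: they have to be found in the camera images.
- clamp: Steel C-frame bench clamp, blue frame, fixed. Origin on the vertical screw axis, at the credenza top. Base plate 136 mm along x, y from -70 to +107 mm, top 14 mm up. A column at y = 64 to 90 mm carries an arm to a round boss (radius 18 mm) on the axis; all end below 124 mm height. Only the screw, its head and the cross-bar stand above that.
- screw (a joint): Turn of screw and cross-bar, rad; grows clockwise seen from above. Starts at 0.3 to 5. Each 6.28 rad lowers screw, bar and pad by 4 mm. The bar stays where it is left; even drag, about 1.5 N pushed 40 mm off the axis. The pad meets the wood at about 8.8; the bar stops solid at 10.0 (fully tight).
- crossbar: Straight steel bar through the screw head, turning level about the screw axis. Origin at its middle, on the axis, 156 to 163 mm above the credenza. Its x axis runs along the bar: 8 mm diameter, two equal arms, 112 mm between the centres of its 15 mm end balls. Screw head: 23 mm diameter, 13 mm under to 13 mm over the bar's middle. The clamp's boss lies 32 mm or more below the bar's middle.
- pad: Round steel pressure pad at the foot of the screw, 30 mm diameter, 7 mm thick; origin at the centre of its underside. Moves straight down as the screw tightens and does not turn.
- picture_stand: Loose wooden easel-type picture stand on the clamp's base plate. Origin at the foot's underside, within 5 mm of the screw axis. Foot 150 mm along x, y from -36 to +24 mm, 18 mm thick; a lip along its +y edge; a slatted back-rest rises from its -y edge, leaning to -y, up to 131 mm above the credenza.
- foot_top (a point): Point on the top face of the stand's foot, 18 mm above its underside, where the pad presses.
- bowl: Grey ceramic bowl, 130 mm across, 55 mm high, a bystander. Origin at the centre of its underside.
- orb_center (a point): Centre of a green glass orb of 72 mm diameter on a brass foot, 78 mm high overall, a bystander; the point lies 42 mm above the credenza.
- purse: Round orange silicone coin purse with a brass clasp, lying flat, about 80 mm across, 24 mm high, a bystander. Origin at the centre of its underside.
Not all that is in view belongs to the job. Of the things shaped like the clamp, the steel one is meant.

How it is judged (in metres and radians):
At the end, for the whole second after the job is handed in: The screw is turned fully tight (within 0.4 rad of its stop), the pad presses on the stand's foot with more than 30 N, and the stand lies within 6 mm of where it was, at rest (value of joint screw above 9.6 rad and contact force between pad and picture_stand above 30 N and distance of foot_top from where it was at the start of the episode below 0.006 m and linear speed of picture_stand below 0.01 m/s); the robot touches nothing.
It fails at once if the bar is taken between the fingers and turned, instead of pushed (contact force between the fingers and crossbar above 0.5 N and y of the grasp point in the frame of crossbar between -0.004 and 0.004 m and x of the grasp point in the frame of crossbar between -0.066 and 0.066 m and z of the grasp point in the frame of crossbar between -0.021 and 0.021 m and value of joint screw below 9.3 rad).
It fails at once if the picture stand is shifted, lifted or tipped (distance of foot_top from where it was at the start of the episode above 0.008 m or angle between picture_stand's own z axis and vertical above 0.1 rad).
It fails at once if the bowl, orb or purse is moved or lifted (distance of any of bowl, orb_center, purse from where it was at the start of the episode above 0.012 m).
It also fails if it takes over 61 s, if anything falls off the work surface, if the arm or the gripper's body presses on something with over 40 N, if the wrist force passes 120 N, or if a joint passes its speed limit or range.

## Working session

There is one attempt and no reset: what is moved stays moved. The work goes in short steps, Python scripts to look and compute and a tool call to move; the robot and the scene stay as the last step left them, time stands still between calls to the robot, and variables do not carry over. Pictures are saved under pics/ and viewed, about 8 in all and at most 12, crops included, and the job is handed in when it is done.

Besides the shell and the picture viewer there is one more tool, called after "Emit:" as a command line: name --argument value ..., lists and objects as JSON in quotes. move_arm: Moves the arm, as the interface text tells. Its arguments: {"type":"object","properties":{"commands":{"type":"array"},"jaw":{"type":"number"}},"required":["commands"]}

```bash
mkdir -p pics; ls; python3 - <<'E'
from plant import *
import cv2,numpy as np
for n in("top","side"):
    p,d=snapshot(n); cv2.imwrite(f"pics/{n}0.png",p[:,:,::-1]); np.savez(f"pics/{n}0.npz",p=p,d=d)
    c=calibration(n); print(n,c)
print(get_obs())
E
```

```text
pics
top {'mtx': array([[465.33842616,   0.        , 276.24919687],
       [  0.        , 465.33842616, 207.94553053],
       [  0.        ,   0.        ,   1.        ]]), 'T': array([[ 1.64856196e-02,  9.98387277e-01, -5.43237499e-02,
         5.03399987e-01],
       [-9.99863186e-01,  1.65348189e-02,  4.56314681e-04,
        -1.05543084e-01],
       [ 1.35381214e-03,  5.43087950e-02,  9.98523271e-01,
         1.34694645e+00],
       [ 0.00000000e+00,  0.00000000e+00,  0.00000000e+00,
         1.00000000e+00]])}
side {'mtx': array([[482.20145069,   0.        , 277.44246774],
       [  0.        , 482.20145069, 205.76237653],
       [  0.        ,   0.        ,   1.        ]]), 'T': array([[-0.95289422,  0.17478576, -0.24787608,  0.29036062],
       [-0.30320271, -0.56994574,  0.76369494,  0.7222818 ],
       [-0.00779291,  0.80287719,  0.59609352,  0.78227341],
       [ 0.        ,  0.        ,  0.        ,  1.        ]])}
{'clock': 0.1, 'joint_pos': array([-5.32808582e+01,  2.05863242e+01,  6.40332980e-01, -1.50540402e-02,
       -7.01359006e+01, -1.65077770e+01]), 'qvel': array([-0.0357105 , -0.06879562,  0.17532058,  0.10163545, -0.0601828 ,
       -0.04739449]), 'tau': array([-2.41946298e-03, -5.84163380e+01,  2.93753332e+01,  7.01557606e+00,
        1.01851291e-02, -3.82540532e-05]), 'tool_pos': array([ 0.23302993, -0.6330527 ,  0.22574613]), 'orientation': array([  6.70388362,  89.91689384, 116.91012308]), 'force': array([ 0.05368849,  0.1538411 , -0.69701623]), 'moment': array([-0.00751345, -0.01997174, -0.01742064]), 'opening': 0.0876536216024453}
```

View pics/top0.png

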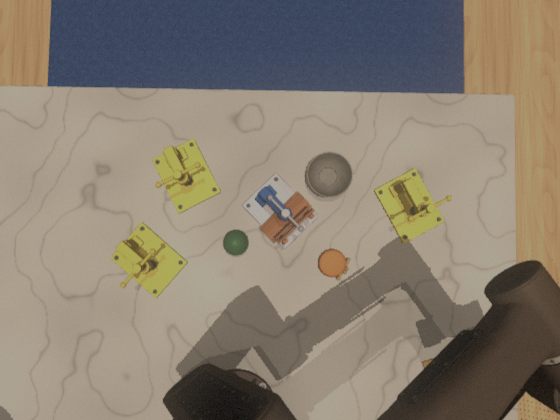

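View pics/side0.png

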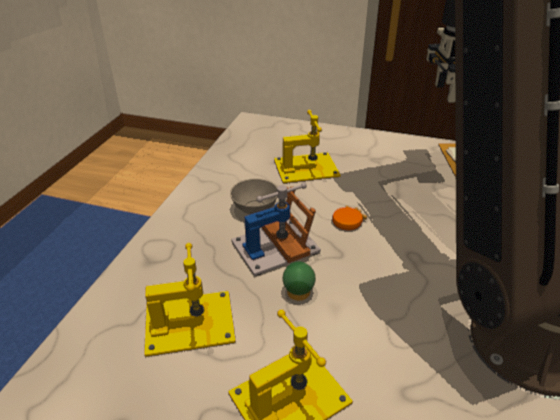

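The blue clamp is at about (285,213) in the top view, with its bar running from upper left to lower right. The yellow clamps are decoys. The bowl is at (328,175), the orb at (235,242) and the purse at (333,263). Next I'll measure the bar and the frame with depth.

```bash
cat >h.py <<'E'
import numpy as np,cv2
from plant import *
def cloud(n,d):
    c=calibration(n);K=c["mtx"];T=c["T"];v,u=np.mgrid[:d.shape[0],:d.shape[1]]
    P=np.stack([(u-K[0,2])/K[0,0]*d,-(v-K[1,2])/K[1,1]*d,-d],-1)
    P=P@T[:3,:3].T+T[:3,3]; P[d==0]=np.nan; return P
def proj(n,p):
    c=calibration(n);K=c["mtx"];T=c["T"];q=T[:3,:3].T@(np.array(p)-T[:3,3])
    return K[0,2]-K[0,0]*q[0]/q[2],K[1,2]+K[1,1]*q[1]/q[2]
E
python3 - <<'E'
from h import *
f=np.load("pics/top0.npz");p,d=f["p"],f["d"];P=cloud("top",d)
hsv=cv2.cvtColor(p,cv2.COLOR_RGB2HSV)
def near(u,v,r): m=np.zeros(d.shape,bool); m[v-r:v+r,u-r:u+r]=1; return m
N=near(285,213,45)
def show(n,m):
    q=P[m&np.isfinite(P[...,2])]; print(n,len(q),q.mean(0).round(4),q.min(0).round(3),q.max(0).round(3)); return q
show("table",near(100,350,20))
b=show("bar",N&(P[...,2]>.145))
x=b[:,:2]-b[:,:2].mean(0); w,V=np.linalg.eigh(x.T@x); print("dir",V[:,1],np.degrees(np.arctan2(V[1,1],V[0,1])),(x@V[:,1]).min(),(x@V[:,1]).max())
blue=N&(hsv[...,0]>100)&(hsv[...,0]<125)&(hsv[...,1]>120); q=show("blue",blue&(P[...,2]>.08))
show("wood",N&(hsv[...,0]<15)&(hsv[...,1]>90))
show("bowl",near(328,175,26)&(P[...,2]>.03))
show("orb",near(235,242,16)&(hsv[...,0]>50)&(hsv[...,0]<90)&(hsv[...,1]>90)&(P[...,2]>.02))
show("purse",near(333,263,20)&(hsv[...,0]<18)&(hsv[...,1]>150))
v,u=np.where(N&(P[...,2]>.145)); print(np.c_[u,v,(P[v,u]*1000).round()][::6].astype(int).tolist())
big=cv2.resize(p[155:275,205:365],None,fx=5,fy=5,interpolation=cv2.INTER_CUBIC); cv2.imwrite("pics/c1.png",big[:,:,::-1])
E
```

```text
table 1596 [ 1.643e-01  3.911e-01 -3.000e-04] [ 0.107  0.332 -0.009] [0.221 0.45  0.009]
bar 221 [ 0.557  -0.1292  0.1659] [ 0.513 -0.175  0.156] [ 0.603 -0.085  0.179]
dir [0.70168732 0.71248502] 45.43746451359985 -0.06186629768067442 0.06254138527366553<stdin>:7: RuntimeWarning: Mean of empty slice.
  ret = um.true_divide(
Traceback (most recent call last):
ValueError: zero-size array to reduction operation minimum which has no identity
```

```bash
python3 - <<'E'
from h import *
f=np.load("pics/top0.npz");p,d=f["p"],f["d"];P=cloud("top",d)
hsv=cv2.cvtColor(p,cv2.COLOR_RGB2HSV)
def near(u,v,r): m=np.zeros(d.shape,bool); m[v-r:v+r,u-r:u+r]=1; return m
N=near(285,213,45)
def show(n,m):
    q=P[m&np.isfinite(P[...,2])]
    if len(q): print(n,len(q),np.median(q,0).round(4),q.min(0).round(3),q.max(0).round(3)); 
    return q
print(hsv[192,268],hsv[200,270],P[192,268])
show("arm/col",N&(P[...,2]>.09)&(P[...,2]<.13)&(hsv[...,0]>95)&(hsv[...,0]<135))
show("stand top",N&(P[...,2]>.09)&(P[...,2]<.14)&(hsv[...,0]<20))
show("head",N&(P[...,2]>.168))
show("bowl",near(328,175,26)&(P[...,2]>.04))
show("orb",near(235,242,16)&(P[...,2]>.03))
show("purse",near(333,263,20)&(P[...,2]>.014))
f=np.load("pics/side0.npz");Q=cloud("side",f["d"])
m=np.isfinite(Q[...,2])&(Q[...,2]>.148)&(abs(Q[...,0]-.557)<.07)&(abs(Q[...,1]+.129)<.07)
b=Q[m];x=b[:,:2]-b[:,:2].mean(0); w,V=np.linalg.eigh(x.T@x); print("side bar",len(b),b.mean(0),V[:,1],(x@V[:,1]).min(),(x@V[:,1]).max())
big=cv2.resize(p[155:275,205:365],None,fx=5,fy=5,interpolation=cv2.INTER_CUBIC); cv2.imwrite("pics/c1.png",big[:,:,::-1])
E
```

```text
[108  96 127] [135  14 106] [ 0.61224662 -0.08354358  0.11754316]
arm/col 264 [ 0.5941 -0.0912  0.115 ] [ 0.539 -0.145  0.093] [ 0.627 -0.056  0.128]
stand top 237 [ 0.5366 -0.1509  0.1238] [ 0.478 -0.206  0.104] [ 0.629 -0.078  0.131]
head 72 [ 0.5574 -0.1284  0.1717] [ 0.52  -0.169  0.168] [ 0.6   -0.087  0.179]
bowl 444 [ 0.6827 -0.2632  0.0517] [ 0.609 -0.316  0.04 ] [ 0.737 -0.19   0.061]
orb 518 [0.4779 0.0043 0.0672] [ 0.444 -0.029  0.041] [0.511 0.041 0.082]
purse 661 [ 0.4224 -0.2695  0.0231] [ 0.377 -0.315  0.014] [ 0.461 -0.23   0.032]
side bar 301 [ 0.55513259 -0.1239873   0.16335423] [0.69794398 0.71615236] -0.06358862206015448 0.06131190279458551
```

View pics/c1.png

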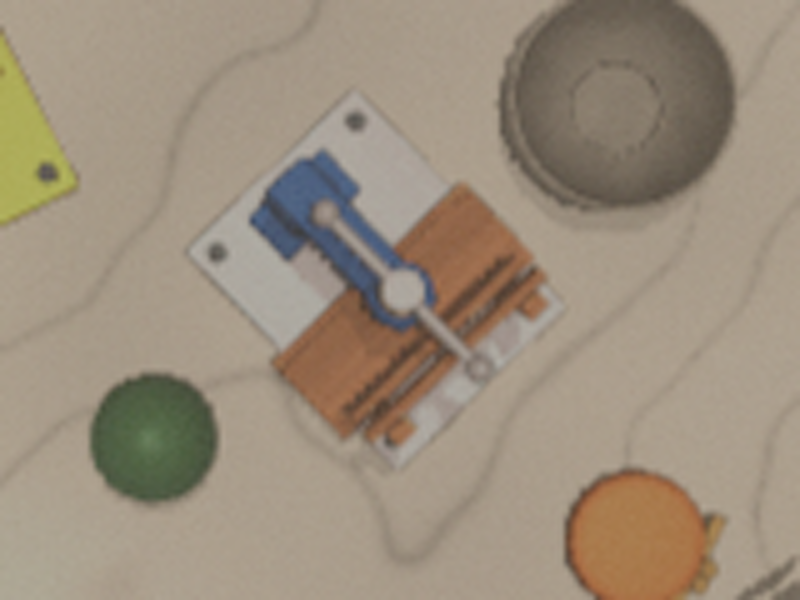

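The axis is near (0.556, −0.127), the two views agreeing to about 5 mm. The bar lies at 45° (and 225°) in the world frame, at z≈0.160, over the clamp's column. I'll push with the closed gripper so that the back of one finger trails the bar, and spin the tool along with it. Next I'll work out the tool angles.

```bash
cat >>h.py <<'E'
from scipy.spatial.transform import Rotation as Ro
C=np.array([.556,-.127])
def rep(t=None):
    o=get_obs();R=Ro.from_euler("xyz",o["orientation"],degrees=True).as_matrix()
    az=np.degrees(np.arctan2(R[1,2],R[0,2])); p=o["tool_pos"]
    print("t",o["clock"].__round__(2),"p",p.round(4),"z-az",az.round(2),"j",o["joint_pos"].round(1),"F",o["force"].round(1),"open",round(o["opening"],4))
    rel=R.T@np.r_[C-p[:2],0]; print("axis in tool y,z (mm)",(rel[1:]*1000).round(1))
    if t is not None: print("to target, cm tool:",(R.T@(np.array(t)-p)*100).round(2))
    return o,R
E
python3 -c "
from h import *
o,R=rep([.556,-.127,.226]);print(R.round(3))"
```

```text
t 0.1 p [ 0.233  -0.6331  0.2257] z-az 110.21 j [-53.3  20.6   0.6  -0.  -70.1 -16.5] F [ 0.1  0.2 -0.7] open 0.0877
axis in tool y,z (mm) [-477.9  363.4]
to target, cm tool: [ 2.000e-02 -4.779e+01  3.634e+01]
[[-0.001 -0.938 -0.345]
 [ 0.001 -0.345  0.938]
 [-1.     0.     0.001]]
```

Emit:
move_arm --commands '[[[0, 0, 0, 0.1], [0, 0, 0, 0.1]]]' --jaw 0

```text
clock: 0.3
tool_pos: [0.2331, -0.6332, 0.226]
orientation: [16.3, 89.9, 114.8]
force: [-0.8, 0.7, 0.1]
opening: 0.0771
```

```bash
python3 -c "
from h import *
rep()"
```

```text
t 0.3 p [ 0.2331 -0.6332  0.226 ] z-az 98.53 j [-53.3  20.6   0.7  -0.  -70.1 -28.2] F [-0.8  0.7  0.1] open 0.0771
axis in tool y,z (mm) [-394.4  452.7]
```

Positive spin lowers J6, so I'll start the stroke near J6=+148, which leaves about 320° of clockwise travel. I'll plan the transfer with unwinding.

```bash
cat >>h.py <<'E'
def plan(t,az,n):
    "rows to world TCP t, jaw azimuth az (deg, unwrapped change sign as given by current->az)"
    o,R=rep(); d=(np.array(t)-o["tool_pos"])/n
    a0=np.degrees(np.arctan2(R[1,2],R[0,2])); sp=-np.radians(az-a0)/n
    for k in range(n):
        Rk=R@Ro.from_euler("x",k*sp).as_matrix(); print(str([round(float(x),2) for x in (Rk.T@d*100)]+[round(float(sp),3)]),end=", " if k%8<7 else "\n")
E
python3 -c "
from h import *
u=np.array([.7071,.7071]);n=np.array([-.7071,.7071])
t=C+.04*u+.034*n
plan([*t,.222],315,32)"
```

```text
t 0.3 p [ 0.2331 -0.6332  0.226 ] z-az 98.53 j [-53.3  20.6   0.7  -0.  -70.1 -28.2] F [-0.8  0.7  0.1] open 0.0771
axis in tool y,z (mm) [-394.4  452.7]
[0.01, -1.27, 1.57, -0.118], [0.01, -1.45, 1.41, -0.118], [0.01, -1.6, 1.23, -0.118], [0.01, -1.74, 1.04, -0.118], [0.01, -1.85, 0.82, -0.118], [0.01, -1.93, 0.6, -0.118], [0.01, -1.99, 0.37, -0.118], [0.01, -2.02, 0.13, -0.118]
[0.01, -2.02, -0.11, -0.118], [0.01, -1.99, -0.34, -0.118], [0.01, -1.94, -0.58, -0.118], [0.01, -1.86, -0.8, -0.118], [0.01, -1.75, -1.01, -0.118], [0.01, -1.62, -1.21, -0.118], [0.01, -1.46, -1.39, -0.118], [0.01, -1.29, -1.56, -0.118]
[0.01, -1.1, -1.7, -0.118], [0.01, -0.89, -1.82, -0.118], [0.01, -0.67, -1.91, -0.118], [0.01, -0.44, -1.97, -0.118], [0.01, -0.21, -2.01, -0.118], [0.01, 0.03, -2.02, -0.118], [0.01, 0.27, -2.0, -0.118], [0.01, 0.51, -1.96, -0.118]
[0.01, 0.73, -1.89, -0.118], [0.01, 0.95, -1.79, -0.118], [0.01, 1.15, -1.66, -0.118], [0.01, 1.34, -1.51, -0.118], [0.01, 1.51, -1.35, -0.118], [0.01, 1.66, -1.16, -0.118], [0.01, 1.78, -0.95, -0.118], [0.01, 1.88, -0.74, -0.118]
```

Emit:
move_arm --commands '[[[0.01, -1.27, 1.57, -0.118], [0.01, -1.45, 1.41, -0.118], [0.01, -1.6, 1.23, -0.118], [0.01, -1.74, 1.04, -0.118], [0.01, -1.85, 0.82, -0.118], [0.01, -1.93, 0.6, -0.118], [0.01, -1.99, 0.37, -0.118], [0.01, -2.02, 0.13, -0.118]]]'

```text
clock: 1.1
tool_pos: [0.3148, -0.4926, 0.2254]
orientation: [-23.4, 90.0, 129.7]
force: [-0.9, 0.3, 0.9]
opening: 0.0132
```

Emit:
move_arm --commands '[[[0.01, -2.02, -0.11, -0.118], [0.01, -1.99, -0.34, -0.118], [0.01, -1.94, -0.58, -0.118], [0.01, -1.86, -0.8, -0.118], [0.01, -1.75, -1.01, -0.118], [0.01, -1.62, -1.21, -0.118], [0.01, -1.46, -1.39, -0.118], [0.01, -1.29, -1.56, -0.118]]]'

```text
clock: 1.9
tool_pos: [0.396, -0.3529, 0.2247]
orientation: [-61.0, 90.0, 146.2]
force: [0.6, 0.5, 0.4]
opening: 0.0005
```

Emit:
move_arm --commands '[[[0.01, -1.1, -1.7, -0.118], [0.01, -0.89, -1.82, -0.118], [0.01, -0.67, -1.91, -0.118], [0.01, -0.44, -1.97, -0.118], [0.01, -0.21, -2.01, -0.118], [0.01, 0.03, -2.02, -0.118], [0.01, 0.27, -2.0, -0.118], [0.01, 0.51, -1.96, -0.118]]]'

```text
clock: 2.7
tool_pos: [0.4774, -0.2131, 0.2239]
orientation: [-103.2, 90.0, 158.1]
force: [0.5, -0.6, 0.3]
opening: 0.0007
```

Emit:
move_arm --commands '[[[0.01, 0.73, -1.89, -0.118], [0.01, 0.95, -1.79, -0.118], [0.01, 1.15, -1.66, -0.118], [0.01, 1.34, -1.51, -0.118], [0.01, 1.51, -1.35, -0.118], [0.01, 1.66, -1.16, -0.118], [0.01, 1.78, -0.95, -0.118], [0.01, 1.88, -0.74, -0.118]]]'

```text
clock: 3.5
tool_pos: [0.5587, -0.0733, 0.223]
orientation: [-138.3, 90.0, 177.1]
force: [0.2, 0.7, -0.0]
opening: 0.0004
```

```bash
python3 - <<'E'
from h import *
u=np.array([.7071,.7071]);n=np.array([-.7071,.7071])
rep([*(C+.04*u+.034*n),.142])
p,d=snapshot("side"); Q=cloud("side",d)
m=np.isfinite(Q[...,2])&(Q[...,2]>.148)&(abs(Q[...,0]-.557)<.06)&(abs(Q[...,1]+.129)<.06)
print(Q[m].mean(0), np.percentile(Q[m][:,2],[5,50,95]))
cv2.imwrite("pics/s1.png",cv2.resize(p[100:300,160:430],None,fx=2.9,fy=2.9,interpolation=cv2.INTER_CUBIC)[:,:,::-1])
E
```

```text
t 3.5 p [ 0.5587 -0.0733  0.223 ] z-az -44.62 j [ 12.4  10.3 -13.9  -0.  -65.9 123. ] F [ 0.2  0.7 -0. ] open 0.0004
axis in tool y,z (mm) [-40.1  35.8]
to target, cm tool: [8.1  0.01 0.21]
[ 0.55755337 -0.10030683  0.27731553] [0.15692523 0.25479053 0.4882807 ]
```

View pics/s1.png

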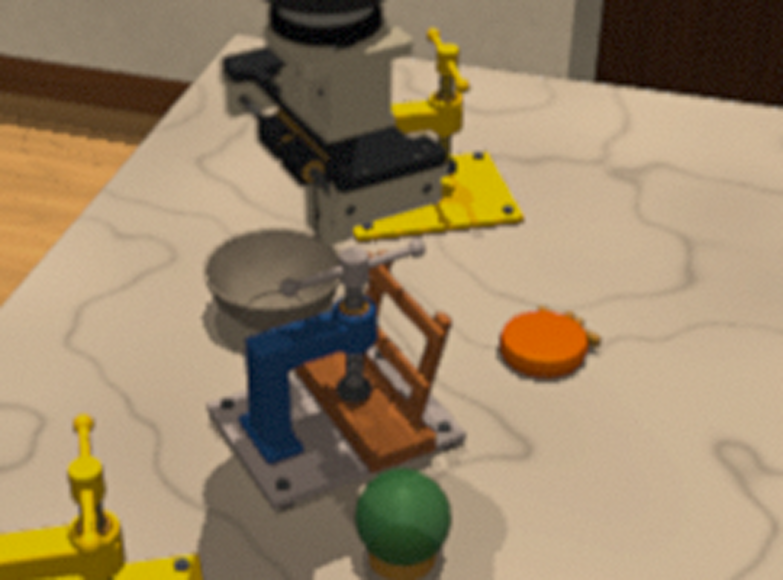

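```bash
python3 - <<'E'
from h import *
for q in ([.5587,-.0733,.223],[*C,.17],[.556+.0396,-.127+.0396,.16],[.556-.0396,-.127-.0396,.16]):
    u,v=proj("side",q); print(q,(u-160)*2.9,(v-100)*2.9)
E
```

```text
[0.5587, -0.0733, 0.223] 326.53912940201263 235.48876040265174
[np.float64(0.556), np.float64(-0.127), 0.17] 352.4366694933693 256.3231887890359
[0.5956, -0.0874, 0.16] 287.3842704937309 286.7292873828887
[0.5164000000000001, -0.1666, 0.16] 415.1550583074806 247.88992761180197
```

```bash
python3 - <<'E'
from h import *
o,R=rep()
for n in("side","top"):
    p,d=snapshot(n);Q=cloud(n,d)
    q=(Q-o["tool_pos"])@R; m=np.isfinite(q[...,0])&(q[...,0]>-.12)&(q[...,0]<.01)&(abs(q[...,1])<.15)&(abs(q[...,2])<.15)
    q=q[m]*1000
    for a in range(-120,10,10):
        s=q[(q[:,0]>=a)&(q[:,0]<a+10)]
        if len(s)>5: print(n,a,len(s),np.percentile(s[:,1:],[3,97],axis=0).round().tolist())
E
```

```text
t 3.55 p [ 0.5602 -0.0715  0.2229] z-az -44.15 j [ 12.6  10.4 -13.8  -0.  -65.9 123.3] F [2.4 1.6 0.1] open 0.0007
axis in tool y,z (mm) [-42.7  35.6]
side -120 239 [[-24.0, -92.0], [28.0, 68.0]]
side -110 947 [[-32.0, -96.0], [39.0, 90.0]]
side -100 284 [[-33.0, -96.0], [39.0, 84.0]]
side -90 429 [[-28.0, -89.0], [39.0, 83.0]]
side -80 285 [[-33.0, -89.0], [39.0, 83.0]]
side -70 85 [[-36.0, -88.0], [38.0, 84.0]]
side -50 24 [[8.0, -20.0], [12.0, 5.0]]
side -40 38 [[8.0, -19.0], [12.0, 16.0]]
side -30 38 [[7.0, -17.0], [12.0, 14.0]]
side -20 45 [[-6.0, -18.0], [12.0, 14.0]]
side -10 45 [[-10.0, -17.0], [11.0, 13.0]]
top -120 131 [[-38.0, -90.0], [24.0, 96.0]]
top -110 587 [[-39.0, -92.0], [31.0, 97.0]]
top -90 41 [[-32.0, -65.0], [-26.0, 69.0]]
top -80 6 [[-33.0, -63.0], [-31.0, 49.0]]
```

The picture shows the bar's ends at crop (290,287) and (417,247) and the head at (355,258). All are within a few pixels of the projected estimates, so the axis is good. The closed fingers measure about 36–42 × 20 mm, as expected. I'll go down behind the bar.

Emit:
move_arm --commands '[[[2.0, -0.25, 0, 0.01], [2.0, 0, 0, 0], [2.0, 0, 0, 0], [2.1, 0, 0, 0], [0, 0, 0, 0], [0, 0, 0.3, 0], [0, 0, 0, 0]]]'

```text
clock: 4.35
tool_pos: [0.5599, -0.0785, 0.1436]
orientation: [42.1, 89.9, -3.4]
force: [0.1, -0.5, -0.7]
opening: 0.0002
```

```bash
python3 -c "
from h import *
rep()"
```

```text
t 4.35 p [ 0.5599 -0.0785  0.1436] z-az -45.51 j [ 11.9  14.2 -20.    0.  -55.7 122.6] F [ 0.1 -0.5 -0.7] open 0.0002
axis in tool y,z (mm) [-36.8  31.9]
```

Emit:
move_arm --commands '[[[0, 0.3, 0.3, 0], [0, 0, 0.2, 0], [0, 0, 0.2, 0], [0, 0, 0.2, 0], [0, 0, 0, 0]]]'

```text
clock: 4.85
tool_pos: [0.5676, -0.0825, 0.1424]
orientation: [-67.3, 90.0, -112.8]
force: [0.3, 0.1, -0.0]
opening: 0.0001
```

```bash
python3 -c "
from h import *
rep()"
```

```text
t 4.85 p [ 0.5676 -0.0825  0.1424] z-az -45.48 j [ 11.3  15.1 -19.    0.  -56.  123.3] F [ 0.3  0.1 -0. ] open 0.0001
axis in tool y,z (mm) [-39.5  23.6]
```

Emit:
move_arm --commands '[[[0, 0.29, 0.57, 0.14], [0, 0.29, 0.57, 0.14], [0, 0.29, 0.57, 0.14], [0, 0.29, 0.57, 0.14], [0, 0.29, 0.57, 0.14], [0, 0.29, 0.57, 0.14], [0, 0.29, 0.57, 0.14], [0, 0.29, 0.57, 0.14]]]'

```text
clock: 5.65
tool_pos: [0.6008, -0.1175, 0.1421]
orientation: [-106.1, 90.0, 143.9]
force: [0.8, 1.0, 0.2]
opening: 0.0002
```

```bash
python3 - <<'E'
from h import *
rep()
p,d=snapshot("top")
cv2.imwrite("pics/t2.png",cv2.resize(p[145:285,195:375],None,fx=4,fy=4,interpolation=cv2.INTER_CUBIC)[:,:,::-1])
p,d=snapshot("side"); cv2.imwrite("pics/s2.png",cv2.resize(p[100:300,160:430],None,fx=2.9,fy=2.9,interpolation=cv2.INTER_CUBIC)[:,:,::-1])
E
```

```text
t 5.65 p [ 0.6008 -0.1175  0.1421] z-az -109.97 j [  7.2  18.5 -14.   -0.  -57.5  62.9] F [0.8 1.  0.2] open 0.0002
axis in tool y,z (mm) [-38.9  24.2]
```

View pics/s2.png

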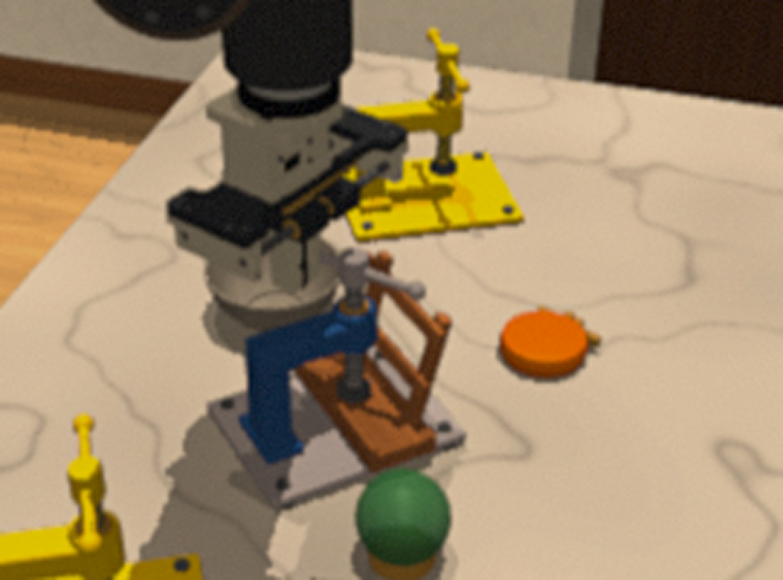

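The free end moved from (417,247) to (420,290), so the bar follows the finger clockwise and nothing else has moved. I'll continue.

Emit:
move_arm --commands '[[[0, 0.31, 0.57, 0.14], [0, 0.31, 0.57, 0.14], [0, 0.31, 0.57, 0.14], [0, 0.3, 0.57, 0.14], [0, 0.3, 0.57, 0.14], [0, 0.3, 0.57, 0.14], [0, 0.3, 0.57, 0.14], [0, 0.3, 0.57, 0.14]]]'

```text
clock: 6.55
tool_pos: [0.5844, -0.1634, 0.1422]
orientation: [-147.1, 90.0, 39.0]
force: [1.2, 0.9, -1.6]
opening: 0.0007
```

```bash
python3 -c "
from h import *
rep()"
```

```text
t 6.55 p [ 0.5844 -0.1634  0.1422] z-az -173.87 j [  2.8  18.  -14.8  -0.  -57.2   3.4] F [ 1.2  0.9 -1.6] open 0.0007
axis in tool y,z (mm) [-39.3  24.4]
```

Emit:
move_arm --commands '[[[0, 0.3, 0.57, 0.14], [0, 0.3, 0.57, 0.14], [0, 0.3, 0.57, 0.14], [0, 0.3, 0.57, 0.14], [0, 0.3, 0.57, 0.14], [0, 0.3, 0.57, 0.14], [0, 0.3, 0.57, 0.14], [0, 0.3, 0.57, 0.14]]]'

```text
clock: 7.35
tool_pos: [0.5358, -0.1686, 0.1424]
orientation: [-129.9, 90.0, -7.9]
force: [1.0, -1.7, -1.6]
opening: 0.0004
```

```bash
python3 -c "
from h import *
rep()"
```

```text
t 7.35 p [ 0.5358 -0.1686  0.1424] z-az 121.95 j [  2.5  14.  -20.5   0.  -55.5 -60.6] F [ 1.  -1.7 -1.6] open 0.0004
axis in tool y,z (mm) [-39.2  24.6]
```

Emit:
move_arm --commands '[[[0, 0.3, 0.57, 0.14], [0, 0.3, 0.57, 0.14], [0, 0.3, 0.57, 0.14], [0, 0.3, 0.57, 0.14], [0, 0.3, 0.57, 0.14], [0, 0.3, 0.57, 0.14], [0, 0.3, 0.57, 0.14], [0, 0.3, 0.57, 0.14]]]'

```text
clock: 8.15
tool_pos: [0.5099, -0.1269, 0.1424]
orientation: [-115.1, 90.0, -57.3]
force: [1.3, -1.5, -1.8]
opening: 0.0003
```

```bash
python3 -c "
from h import *
rep()"
```

```text
t 8.15 p [ 0.5099 -0.1269  0.1424] z-az 57.79 j [   7.4   10.7  -24.8    0.   -54.4 -129.7] F [ 1.3 -1.5 -1.8] open 0.0003
axis in tool y,z (mm) [-39.   24.5]
```

Emit:
move_arm --commands '[[[0, 0.3, 0.57, 0.14], [0, 0.3, 0.57, 0.14], [0, 0.3, 0.57, 0.14], [0, 0.3, 0.57, 0.14], [0, 0, 0, 0]]]'

```text
clock: 8.65
tool_pos: [0.517, -0.1025, 0.1422]
orientation: [-166.5, 90.0, -140.6]
force: [-0.4, -2.4, -1.4]
opening: 0.0008
```

```bash
python3 -c "
from h import *
rep()"
```

```text
t 8.65 p [ 0.517  -0.1025  0.1422] z-az 25.89 j [  10.1   10.9  -24.6    0.   -54.5 -164.3] F [-0.4 -2.4 -1.4] open 0.0008
axis in tool y,z (mm) [-39.   24.4]
```

289° so far, with drag only. The wrist is near its limit, so I'll back off, lift, swing half a turn back about the axis and push the other arm.

Emit:
move_arm --commands '[[[0, 0, -0.5, 0], [0, 0, -0.5, 0], [-1.5, 0, 0, 0], [-2.5, 0, 0, 0], [-2.5, 0, 0, 0], [0, -0.52, -0.52, -0.143], [0, -0.52, -0.52, -0.143], [0, -0.52, -0.52, -0.143]]]'

```text
clock: 9.45
tool_pos: [0.5035, -0.1289, 0.2078]
orientation: [-24.3, 89.9, 26.6]
force: [-0.6, -0.2, 0.3]
opening: 0.0005
```

Emit:
move_arm --commands '[[[0, -0.52, -0.52, -0.143], [0, -0.52, -0.52, -0.143], [0, -0.52, -0.52, -0.143], [0, -0.52, -0.52, -0.143], [0, -0.52, -0.52, -0.143], [0, -0.52, -0.52, -0.143], [0, -0.52, -0.52, -0.143], [0, -0.52, -0.52, -0.143]]]'

```text
clock: 10.25
tool_pos: [0.5349, -0.1752, 0.2075]
orientation: [-76.9, 90.0, 39.5]
force: [0.3, 0.4, 0.9]
opening: 0.0004
```

Emit:
move_arm --commands '[[[0, -0.52, -0.52, -0.143], [0, -0.52, -0.52, -0.143], [0, -0.52, -0.52, -0.143], [0, -0.52, -0.52, -0.143], [0, -0.52, -0.52, -0.143], [0, -0.52, -0.52, -0.143], [0, -0.52, -0.52, -0.143], [0, -0.52, -0.52, -0.143]]]'

```text
clock: 11.05
tool_pos: [0.5899, -0.1656, 0.2074]
orientation: [-119.1, 90.0, 62.8]
force: [0.3, 0.7, 0.2]
opening: 0.0005
```

Emit:
move_arm --commands '[[[0, -0.52, -0.52, -0.143], [0, -0.52, -0.52, -0.143], [0, -0.52, -0.52, -0.143], [0, 0, 0, 0]]]'

```text
clock: 11.45
tool_pos: [0.6028, -0.1472, 0.2074]
orientation: [-152.7, 90.0, 53.6]
force: [-0.2, -0.6, -1.2]
opening: 0.0004
```

```bash
python3 - <<'E'
from h import *
rep()
p,d=snapshot("side"); Q=cloud("side",d)
m=np.isfinite(Q[...,2])&(Q[...,2]>.143)&(Q[...,2]<.168)&(np.hypot(Q[...,0]-C[0],Q[...,1]-C[1])<.066)
b=Q[m][:,:2]-C; w,V=np.linalg.eigh(b.T@b); print("bar",len(b),np.degrees(np.arctan2(V[1,1],V[0,1])),w)
cv2.imwrite("pics/s3.png",cv2.resize(p[100:300,160:430],None,fx=2.9,fy=2.9,interpolation=cv2.INTER_CUBIC)[:,:,::-1])
E
```

```text
t 11.45 p [ 0.6028 -0.1472  0.2074] z-az -153.69 j [  4.3  16.2  -8.2  -0.  -65.6  22.1] F [-0.2 -0.6 -1.2] open 0.0004
axis in tool y,z (mm) [-38.9  33. ]
bar 184 121.47210396996284 [0.00435718 0.26217133]
```

View pics/s3.png

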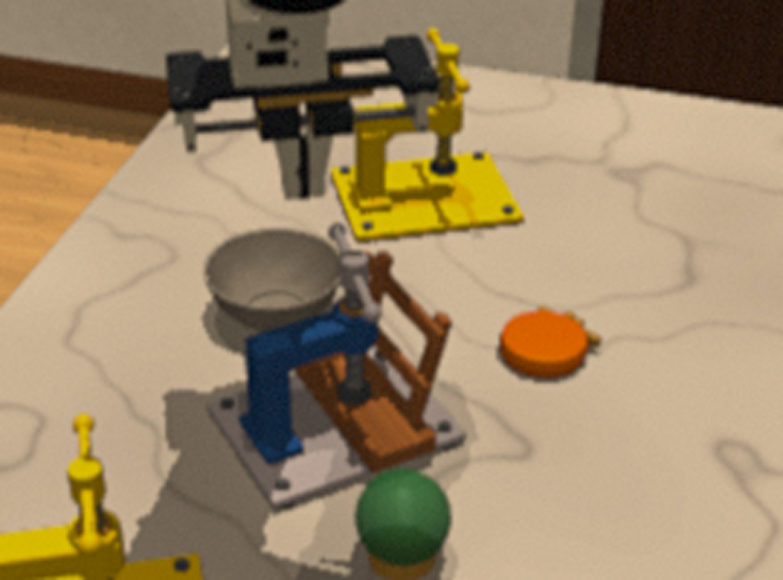

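The bar's ends are at crop (340,232) and (370,310), which fits a bar angle of about 116–121°. The stand, bowl, orb and purse have not moved. I'll go down behind the other arm for the second stroke.

Emit:
move_arm --commands '[[[2.5, 0, 0, 0], [2.5, 0, 0, 0], [1.6, 0, 0, 0], [0, 0, 0.4, 0], [0, 0, 0.4, 0], [0, 0.3, 0.57, 0.14], [0, 0.3, 0.57, 0.14], [0, 0.3, 0.57, 0.14]]]'

```text
clock: 12.3
tool_pos: [0.5833, -0.165, 0.143]
orientation: [-175.9, 89.8, 5.6]
force: [4.3, 2.6, -2.3]
opening: 0.0004
```

```bash
python3 -c "
from h import *
rep()"
```

```text
t 12.3 p [ 0.5833 -0.165   0.143 ] z-az -178.44 j [  2.6  17.8 -15.   -0.  -57.1  -1.1] F [ 4.3  2.6 -2.3] open 0.0004
axis in tool y,z (mm) [-38.7  26.2]
```

Emit:
move_arm --commands '[[[0, 0.27, 0.49, 0.12], [0, 0.27, 0.49, 0.12], [0, 0.27, 0.49, 0.12], [0, 0.27, 0.49, 0.12]]]'

```text
clock: 12.7
tool_pos: [0.5707, -0.1717, 0.1449]
orientation: [-152.3, 88.9, 1.9]
force: [28.9, 4.0, -13.8]
opening: 0.0005
```

```bash
python3 - <<'E'
from h import *
o,R=rep(); print(o["moment"],o["tau"].round(1))
p,d=snapshot("side"); cv2.imwrite("pics/s4.png",cv2.resize(p[100:300,160:430],None,fx=2.9,fy=2.9,interpolation=cv2.INTER_CUBIC)[:,:,::-1])
E
```

```text
t 12.7 p [ 0.5707 -0.1717  0.1449] z-az 154.19 j [  2.   16.3 -16.9   0.  -55.7 -27.8] F [ 28.9   4.  -13.8] open 0.0005
axis in tool y,z (mm) [-33.8  32.7]
[ 1.30501675e+00 -1.02104372e+01  8.44480074e-03] [ -6.8 -55.   14.3   6.2 -10.4   1.9]
```

View pics/s4.png

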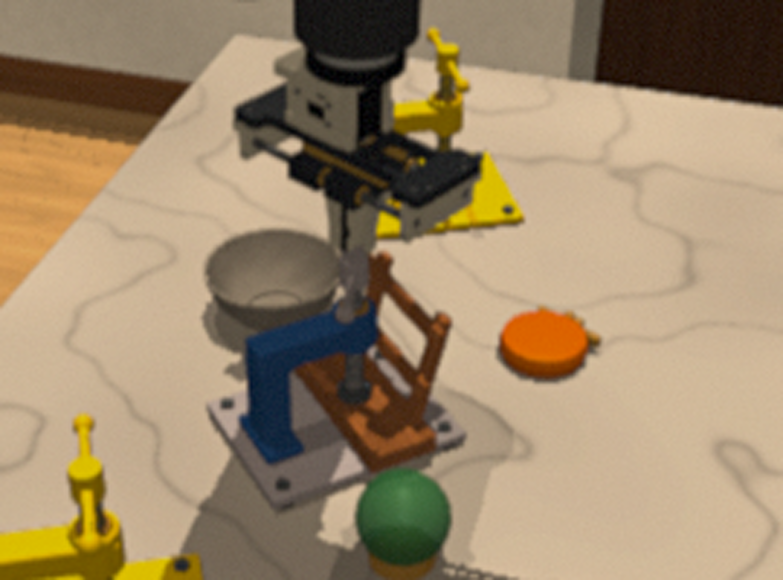

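```bash
python3 - <<'E'
from h import *
for th in range(60,121,6):
    t=np.radians(th); u,v=proj("side",[C[0]+.056*np.cos(t),C[1]+.056*np.sin(t),.156]); u2,v2=proj("side",[C[0]-.056*np.cos(t),C[1]-.056*np.sin(t),.156]);print(th,round((u-160)*2.9),round((v-100)*2.9),"|",round((u2-160)*2.9),round((v2-100)*2.9))
E
```

```text
60 298 300 | 404 244
66 304 303 | 399 241
72 309 306 | 393 238
78 316 309 | 386 236
84 323 311 | 380 234
90 330 312 | 373 233
96 338 314 | 366 232
102 346 314 | 359 232
108 353 314 | 352 231
114 361 314 | 344 232
120 369 313 | 337 232
```

```bash
python3 - <<'E'
from h import *
rep()
p,d=snapshot("side"); Q=cloud("side",d); r=Q[...,:2]-C; rho=np.hypot(*np.moveaxis(r,-1,0)); a=np.degrees(np.arctan2(r[...,1],r[...,0]))
m=np.isfinite(rho)&(Q[...,2]>.142)&(Q[...,2]<.17)&(rho>.02)&(rho<.068)&(a>30)&(a<150)
print(m.sum()); v,u=np.where(m)
for x in sorted(zip(rho[m].round(3),a[m].round(),Q[m][:,2].round(3),((u-160)*2.9).round(),((v-100)*2.9).round()))[::4]: print(*map(float,x))
E
```

```text
t 12.75 p [ 0.5706 -0.1716  0.145 ] z-az 153.74 j [  2.   16.2 -16.9  -0.  -55.7 -28.3] F [ 26.7   3.8 -16.2] open 0.0
axis in tool y,z (mm) [-33.5  32.8]
61
0.021 104.0 0.162 351.0 281.0
0.025 100.0 0.162 348.0 284.0
0.028 100.0 0.161 348.0 287.0
0.034 102.0 0.16 348.0 293.0
0.039 96.0 0.16 342.0 296.0
0.042 106.0 0.16 351.0 299.0
0.043 106.0 0.158 351.0 302.0
0.054 106.0 0.164 351.0 304.0
0.056 106.0 0.162 351.0 307.0
0.058 102.0 0.166 345.0 304.0
0.059 100.0 0.161 342.0 310.0
0.06 96.0 0.162 336.0 310.0
0.06 104.0 0.155 348.0 319.0
0.06 106.0 0.162 351.0 310.0
0.061 100.0 0.161 342.0 313.0
0.063 102.0 0.162 345.0 313.0
```

The bar reads about 102° and the finger is loaded to 29 N, but the geometry doesn't add up (the finger is closer to the bar line than its own half-thickness). I'll look closely before pushing on.

```bash
python3 - <<'E'
from h import *
o,R=rep(); T=o["tool_pos"]
ims=[]
for n,(v,u) in (("side",(190,282)),("top",(213,287))):
    p,d=snapshot(n); c=cv2.resize(p[v-50:v+40,u-40:u+40],None,fx=5,fy=5,interpolation=cv2.INTER_CUBIC)[:,:,::-1].copy()
    for q,col in ((T,(0,0,255)),(T-.019*R[:,0],(0,255,255)),([*C,.158],(0,255,0))):
        a,b=proj(n,q); cv2.circle(c,(int((a-u+40)*5),int((b-v+50)*5)),4,col,1)
    ims.append(c)
cv2.imwrite("pics/z5.png",np.hstack(ims))
E
```

```text
t 12.8 p [ 0.5712 -0.1714  0.145 ] z-az 154.23 j [  2.   16.3 -16.9  -0.  -55.7 -27.8] F [ 27.3   4.6 -15.8] open 0.0006
axis in tool y,z (mm) [-33.4  33. ]
```

View pics/z5.png

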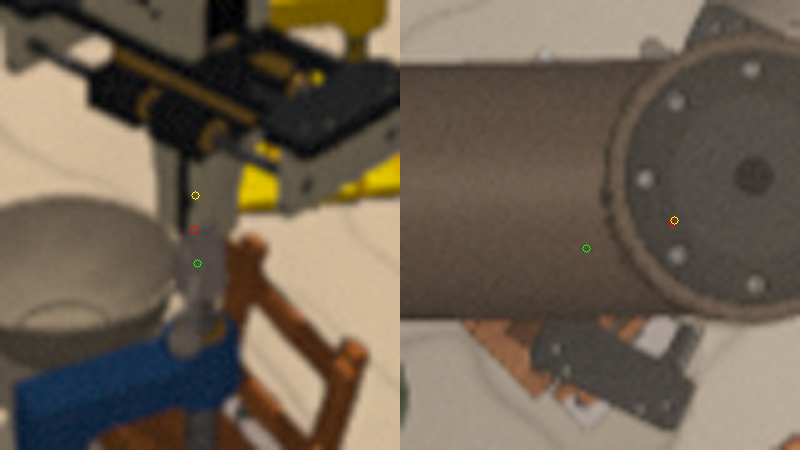

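Emit:
move_arm --commands '[[[0, -0.33, -0.45, -0.12], [0, -0.33, -0.45, -0.12], [0, -0.33, -0.45, -0.12], [0, -0.33, -0.45, -0.12], [0, 0, -0.3, 0], [0, 0, -0.3, 0], [0, 0, 0, 0]]]'

```text
clock: 13.6
tool_pos: [0.5884, -0.1647, 0.1421]
orientation: [-179.9, 89.9, 1.8]
force: [0.3, 1.7, 0.4]
opening: 0.0003
```

```bash
cat >>h.py <<'E'
def bar():
    for n in("side","top"):
        p,d=snapshot(n); Q=cloud(n,d); r=Q[...,:2]-C; rho=np.hypot(r[...,0],r[...,1]); a=np.degrees(np.arctan2(r[...,1],r[...,0]))
        hsv=cv2.cvtColor(p,cv2.COLOR_RGB2HSV)
        m=np.isfinite(rho)&(Q[...,2]>.144)&(Q[...,2]<.168)&(rho>.018)&(rho<.066)&(hsv[...,1]<60)
        h,e=np.histogram(a[m],bins=36,range=(-180,180)); print(n,[(int(x),int(c)) for c,x in zip(h,e) if c>3],"z med",np.median(Q[m][:,2]).round(4) if m.any() else "")
    return
E
python3 - <<'E'
from h import *
rep(); bar()
E
```

```text
t 13.6 p [ 0.5884 -0.1647  0.1421] z-az -178.23 j [  2.7  18.3 -14.3   0.  -57.3  -0.9] F [0.3 1.7 0.4] open 0.0003
axis in tool y,z (mm) [-38.6  31.2]
side [(-80, 24), (-50, 11), (90, 5), (100, 45), (110, 11)] z med 0.1612
top [(90, 11), (100, 43), (110, 5)] z med 0.161
```

Backed off, force near 0. Both views put the bar at 104°, so it did stop there while the closed finger pair gave way sideways in the jaw direction, which is soft. I'll turn the tool about 90° and push with the stiff edge of one finger (tool y), so the grasp point stays well clear of the bar.

Emit:
move_arm --commands '[[[0, 0, -0.5, 0], [0, 0, -0.5, 0], [0, 0, 0, -0.137], [0, 0, 0, -0.137], [0, 0, 0, -0.137], [0, 0, 0, -0.137], [0, 0, 0, -0.137], [0, 0, 0, -0.137]]]'

```text
clock: 14.5
tool_pos: [0.5983, -0.1643, 0.1411]
orientation: [-33.4, 90.0, -164.0]
force: [0.1, 0.9, -0.2]
opening: 0.0008
```

Emit:
move_arm --commands '[[[0, 0, 0, -0.137], [0, 0, 0, -0.137], [0, 0, 0, -0.137], [0, 0, 0, -0.137], [0, 0, 0, -0.137], [0, 0, 0, -0.137], [0, 0, 0, 0]]]'

```text
clock: 15.2
tool_pos: [0.5983, -0.1643, 0.1411]
orientation: [-72.2, 90.0, -155.9]
force: [0.5, -0.1, -0.6]
opening: 0.0002
```

```bash
python3 - <<'E'
from h import *
rep([.5876,-.150,.142]); bar()
E
```

```text
t 15.2 p [ 0.5983 -0.1643  0.1411] z-az -83.76 j [  2.7  19.2 -13.    0.  -57.7  93.6] F [ 0.5 -0.1 -0.6] open 0.0002
axis in tool y,z (mm) [-38.  -41.7]
to target, cm tool: [-0.09 -0.91 -1.54]
side [(-70, 15), (110, 50), (120, 15)] z med 0.1607
top [(110, 40), (120, 13)] z med 0.1609
```

The bar now reads 117° where it was 104° just after release, so I need to know whether it is creeping back.

```bash
cat >>h.py <<'E'
def bar():
    o=get_obs()
    for n in("side","top"):
        p,d=snapshot(n); Q=cloud(n,d); r=Q[...,:2]-C; rho=np.hypot(r[...,0],r[...,1]); a=np.degrees(np.arctan2(r[...,1],r[...,0]))
        hsv=cv2.cvtColor(p,cv2.COLOR_RGB2HSV)
        m=np.isfinite(rho)&(Q[...,2]>.144)&(Q[...,2]<.168)&(rho>.025)&(rho<.066)&(hsv[...,1]<60)&(a>0)&(a<179)
        print(round(o["clock"],2),n,m.sum(),"ang",np.percentile(a[m],[25,50,75]).round(1) if m.any() else "")
E
python3 -c "
from h import *
bar()"
```

```text
15.3 side 61 ang [113.1 116.2 119.2]
15.3 top 48 ang [114.1 116.6 119.7]
```

Emit:
move_arm --commands '[[[0, 0, 0, 0], [0, 0, 0, 0], [0, 0, 0, 0], [0, 0, 0, 0], [0, 0, 0, 0], [0, 0, 0, 0], [0, 0, 0, 0], [0, 0, 0, 0]]]'

```text
clock: 16.2
tool_pos: [0.5981, -0.1641, 0.1414]
orientation: [82.9, 90.0, -1.0]
force: [-0.2, -0.6, 0.3]
opening: 0.0007
```

```bash
python3 -c "
from h import *
bar()
p,d=snapshot('side'); cv2.imwrite('pics/s6.png',cv2.resize(p[130:270,200:360],None,fx=4.2,fy=4.2,interpolation=cv2.INTER_CUBIC)[:,:,::-1])"
```

```text
16.2 side 59 ang [113.2 116.  119. ]
16.2 top 48 ang [114.1 116.6 119.9]
```

View pics/s6.png

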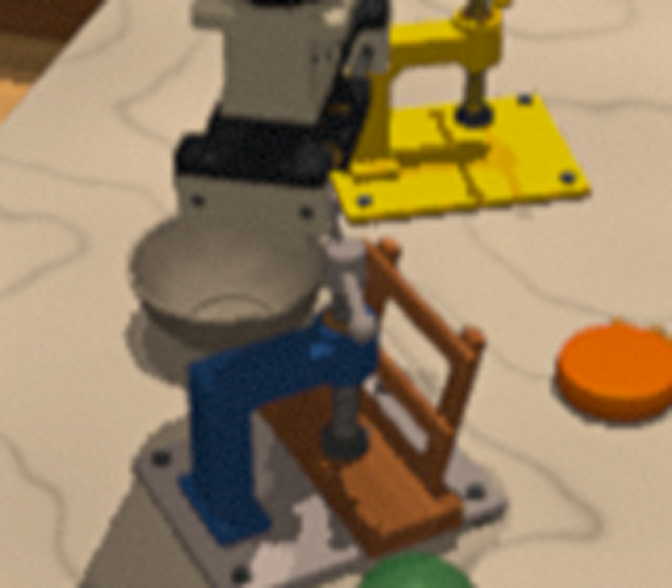

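The bar is steady at 116.5° in both views, about 289° (5.04 rad) on from the start. The image shows the pad on the foot at (342,440) and nothing disturbed. It looks as if it hit the stop and relaxed onto it. I'll check that with a rigid push using one finger's edge, and by bar height.

Emit:
move_arm --commands '[[[0, -0.4, -0.7, 0], [0, 0, -0.8, 0], [0, 0, -0.7, 0], [0, 0, 0, -0.107], [0, 0, 0, -0.107], [0, 0, 0, 0]]]'

```text
clock: 16.95
tool_pos: [0.5914, -0.1419, 0.1413]
orientation: [-127.4, 90.0, 161.1]
force: [-0.1, -1.4, -0.2]
opening: 0.0004
```

```bash
python3 - <<'E'
from h import *
rep(); bar()
def st(n,p,d,lab):
    Q=cloud(n,d); r=Q[...,:2]-C; rho=np.hypot(r[...,0],r[...,1]); hsv=cv2.cvtColor(p,cv2.COLOR_RGB2HSV); z=Q[...,2]; sat=hsv[...,1]
    head=z[(rho<.008)&(z>.12)]; b=z[(rho>.02)&(rho<.045)&(z>.144)&(z<.172)&(sat<60)]
    table=z[(rho>.12)&(rho<.2)&(abs(z)<.01)]
    print(lab,n,"head",len(head),np.median(head).round(4),"bar",len(b),np.median(b).round(4),"table",np.median(table).round(4))
for n in("top","side"):
    f=np.load(f"pics/{n}0.npz"); st(n,f["p"],f["d"],"start"); st(n,*snapshot(n),"now")
E
```

```text
t 16.95 p [ 0.5914 -0.1419  0.1413] z-az -71.47 j [  4.9  18.2 -14.6  -0.  -57.2 103.7] F [-0.1 -1.4 -0.2] open 0.0004
axis in tool y,z (mm) [-28.8 -25.4]
16.95 side 61 ang [113.2 116.1 118.9]
16.95 top 36 ang [116.1 117.9 120.3]
start top head 32 0.1724 bar 59 0.1623 table 0.0002
now top head 89 0.5816 bar 25 0.1604 table 0.0002
start side head 72 0.1404 bar 62 0.1622 table 0.0004
now side head 281 0.3684 bar 25 0.1601 table 0.0004
```

Emit:
move_arm --commands '[[[0, -0.4, 0, 0], [0, -0.4, 0, 0], [0, -0.2, 0, 0], [0, 0, 0, 0]]]'

```text
clock: 17.55
tool_pos: [0.5825, -0.1458, 0.1415]
orientation: [88.2, 89.9, 16.6]
force: [1.6, 1.3, -1.0]
opening: 0.0005
```

Emit:
move_arm --commands '[[[0, -0.2, 0, 0], [0, -0.2, 0, 0], [0, 0, 0, 0]]]'

```text
clock: 17.85
tool_pos: [0.5789, -0.1471, 0.1416]
orientation: [70.9, 89.9, -0.7]
force: [3.5, 0.3, -1.5]
opening: 0.0005
```

```bash
python3 - <<'E'
from h import *
rep(); bar()
E
```

```text
t 17.85 p [ 0.5789 -0.1471  0.1416] z-az -71.6 j [  4.5  17.2 -16.1   0.  -56.7 103.9] F [ 3.5  0.3 -1.5] open 0.0005
axis in tool y,z (mm) [-15.4 -26.3]
17.85 side 56 ang [108.8 112.2 114.6]
17.85 top 0 ang
```

Emit:
move_arm --commands '[[[0, -0.27, 0.14, 0.1], [0, -0.27, 0.14, 0.1], [0, 0, 0, 0]]]'

```text
clock: 18.25
tool_pos: [0.5746, -0.1514, 0.1416]
orientation: [79.2, 89.9, -3.9]
force: [5.1, 1.1, -2.0]
opening: 0.0005
```

```bash
python3 - <<'E'
from h import *
rep(); bar()
E
```

```text
t 18.25 p [ 0.5746 -0.1514  0.1416] z-az -83.14 j [  4.1  16.9 -16.5   0.  -56.6  92.8] F [ 5.1  1.1 -2. ] open 0.0005
axis in tool y,z (mm) [-15.5 -26.4]
18.25 side 54 ang [100.1 102.5 105.6]
18.25 top 0 ang
```

The bar turns on with the stiff push and the force rises slowly: 1.5, 3.5, then 5 N at 102°. So it is in the tightening zone (8.8→10), not at the stop, and it had backed off when released. I'll keep going in small steps.

Emit:
move_arm --commands '[[[0, -0.27, 0.14, 0.1], [0, -0.27, 0.14, 0.1], [0, -0.27, 0.14, 0.1], [0, 0, 0, 0]]]'

```text
clock: 18.75
tool_pos: [0.5709, -0.1549, 0.1424]
orientation: [103.2, 89.5, 3.0]
force: [16.8, 1.8, -7.6]
opening: 0.0006
```

```bash
python3 - <<'E'
from h import *
rep(); bar()
E
```

```text
t 18.75 p [ 0.5709 -0.1549  0.1424] z-az -100.23 j [  3.7  16.3 -17.1   0.  -56.   76. ] F [16.8  1.8 -7.6] open 0.0006
axis in tool y,z (mm) [-19.6 -24.8]
18.75 side 54 ang [ 99.5 102.1 105. ]
18.75 top 0 ang
```

The bar stays at 102° while the force climbs from 5 to 17 N, so it is solid: that is the stop, about 5.3 rad from the start. I'll ease off slowly along +y, lift clear and check where the bar rests.

Emit:
move_arm --commands '[[[0, 0.1, 0, 0], [0, 0.2, 0, 0], [0, 0.2, 0, 0], [0, 0.2, 0, 0], [0, 0.2, 0, 0], [0, 0.2, 0, 0], [0, 0.3, 0, 0], [0, 0.3, 0, 0]]]'

```text
clock: 19.65
tool_pos: [0.5823, -0.1583, 0.1411]
orientation: [-88.9, 89.9, 171.0]
force: [0.8, 0.4, 0.0]
opening: 0.0003
```

```bash
python3 - <<'E'
from h import *
rep(); bar()
E
```

```text
t 19.65 p [ 0.5823 -0.1583  0.1411] z-az -100.11 j [  3.3  17.8 -15.2  -0.  -57.1  76.6] F [0.8 0.4 0. ] open 0.0003
axis in tool y,z (mm) [-31.4 -26.2]
19.65 side 56 ang [ 99.9 102.4 105.5]
19.65 top 28 ang [101.7 103.9 105.5]
```

Emit:
move_arm --commands '[[[0, 0.4, 0, 0], [0, 0.4, 0, 0], [0, 0.4, 0, 0], [0, 0, 0, 0], [0, 0, 0, 0], [0, 0, 0, 0], [0, 0, 0, 0], [0, 0, 0, 0]]]'

```text
clock: 20.55
tool_pos: [0.5946, -0.1608, 0.1414]
orientation: [99.6, 90.0, -0.7]
force: [-0.0, -0.2, 0.5]
opening: 0.0003
```

```bash
python3 - <<'E'
from h import *
rep(); bar()
E
```

```text
t 20.55 p [ 0.5946 -0.1608  0.1414] z-az -100.24 j [  3.   18.8 -13.6   0.  -57.5  76.7] F [-0.  -0.2  0.5] open 0.0003
axis in tool y,z (mm) [-44.  -26.4]
20.55 side 53 ang [108.5 111.2 114. ]
20.55 top 48 ang [108.5 111.6 114.3]
```

Emit:
move_arm --commands '[[[0, 0.5, 0, 0], [-2.5, 0.5, 0, 0], [-3, 0, 0, 0], [-3, 1, 1, 0], [-2, 2, 2, 0], [0, 2, 2, 0], [0, 2, 2, 0], [0, 0, 0, 0]]]'

```text
clock: 21.45
tool_pos: [0.6619, -0.2463, 0.2451]
orientation: [-64.1, 89.9, -164.5]
force: [0.5, 0.6, -0.1]
opening: 0.0006
```

Emit:
move_arm --commands '[[[0, 0, 0, 0], [0, 0, 0, 0], [0, 0, 0, 0], [0, 0, 0, 0], [0, 0, 0, 0], [0, 0, 0, 0], [0, 0, 0, 0], [0, 0, 0, 0]]]'

```text
clock: 22.25
tool_pos: [0.6609, -0.2438, 0.2464]
orientation: [112.5, 90.0, 12.3]
force: [-1.1, -0.3, -0.6]
opening: 0.0007
```

```bash
python3 - <<'E'
from h import *
rep(); bar()
p,d=snapshot("side"); f=np.load("pics/side0.npz")
for lab,lo,hi,box in (("stand",(0,70,40),(14,255,255),(190,262,262,320)),("purse",(0,150,40),(18,255,255),(200,235,325,370)),("orb",(40,80,20),(90,255,255),(255,300,275,325))):
    out=[]
    for q in (f["p"],p):
        m=cv2.inRange(cv2.cvtColor(q,cv2.COLOR_RGB2HSV),lo,hi); m=m[box[0]:box[1],box[2]:box[3]]; v,u=np.where(m); out.append((len(u),(u.mean()+box[2]).round(2),(v.mean()+box[0]).round(2)))
    print(lab,out)
cv2.imwrite("pics/f7.png",np.hstack([cv2.resize(q[150:290,210:340],None,fx=3,fy=3,interpolation=cv2.INTER_CUBIC) for q in (f["p"],p)])[:,:,::-1])
E
```

```text
t 22.25 p [ 0.6609 -0.2438  0.2464] z-az -100.24 j [ -4.5  22.7   6.6  -0.  -73.8  84.2] F [-1.1 -0.3 -0.6] open 0.0007
axis in tool y,z (mm) [-124.   -96.3]
22.25 side 58 ang [113.8 116.4 119. ]
22.25 top 40 ang [114.1 117.2 120.2]
stand [(1609, np.float64(291.9), np.float64(232.04)), (1616, np.float64(291.86), np.float64(231.7))]
purse [(584, np.float64(347.65), np.float64(218.02)), (584, np.float64(347.62), np.float64(218.05))]
orb [(824, np.float64(298.6), np.float64(277.66)), (834, np.float64(298.46), np.float64(277.7))]
```

View pics/f7.png

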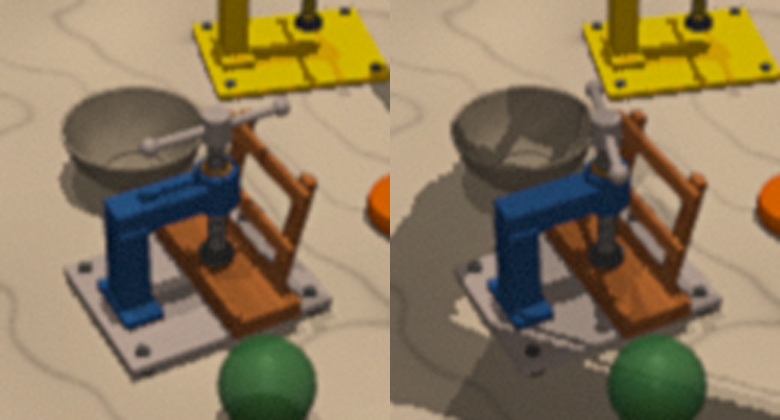

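Everything stands where it was: the stand, purse and orb centroids agree within 0.4 px. The bar rests at 116.5° again. During that last push the finger's inner edge passed very close to the screw head, so the "solid" feel could have been the head. I'll repeat the push further out, on the end ball and well clear of the head, to be sure.

Emit:
move_arm --commands '[[[0, 0, 0, -0.14], [0, 0, 0, -0.14], [0, 0, 0, -0.14], [0, 0, 0, -0.14], [0, -0.6, -2.7, 0], [0, -0.6, -2.7, 0], [0, -0.6, -2.8, 0], [0, -0.5, -2.8, 0]]]'

```text
clock: 23.2
tool_pos: [0.5979, -0.1497, 0.2463]
orientation: [-132.6, 90.0, 159.2]
force: [-0.2, 0.1, 0.2]
opening: 0.0003
```

```bash
python3 - <<'E'
from h import *
rep([.598,-.1508,.142]); bar()
E
```

```text
t 23.2 p [ 0.5979 -0.1497  0.2463] z-az -68.19 j [  4.1  14.4  -5.4  -0.  -70.2 107.7] F [-0.2  0.1  0.2] open 0.0003
axis in tool y,z (mm) [-30.4 -36.6]
to target, cm tool: [10.43 -0.03  0.11]
23.2 side 58 ang [113.8 116.3 119. ]
23.2 top 34 ang [116.4 117.8 120.2]
```

Emit:
move_arm --commands '[[[2.5, 0, 0.4, 0], [2.5, 0, 0, 0], [2.5, 0, 0, 0], [2.9, 0, 0, 0], [0, 0, 0, 0], [0, -0.4, 0, 0], [0, -0.4, 0, 0], [0, 0, 0, 0]]]'

```text
clock: 24.1
tool_pos: [0.5931, -0.1574, 0.1442]
orientation: [66.6, 89.8, -1.6]
force: [0.4, 0.3, 1.1]
opening: 0.0004
```

```bash
python3 - <<'E'
from h import *
rep(); bar()
E
```

```text
t 24.1 p [ 0.5931 -0.1574  0.1442] z-az -68.17 j [  3.4  18.4 -13.9   0.  -57.6 108.5] F [0.4 0.3 1.1] open 0.0004
axis in tool y,z (mm) [-23.2 -42. ]
24.1 side 59 ang [113.3 116.5 119.3]
24.1 top 12 ang [114.  116.5 119.3]
```

Emit:
move_arm --commands '[[[0, -0.5, 0, 0], [0, -0.43, 0.16, 0.1], [0, -0.43, 0.16, 0.1], [0, 0, 0, 0]]]'

```text
clock: 24.6
tool_pos: [0.5817, -0.1651, 0.1434]
orientation: [71.4, 89.8, -8.3]
force: [2.0, -0.8, 1.9]
opening: -0.0
```

```bash
python3 - <<'E'
from h import *
rep(); bar()
E
```

```text
t 24.6 p [ 0.5817 -0.1651  0.1434] z-az -79.69 j [  2.7  17.6 -15.1   0.  -57.1  97.6] F [ 2.  -0.8  1.9] open -0.0
axis in tool y,z (mm) [-18.4 -42.1]
24.6 side 55 ang [100.  102.6 105.6]
24.6 top 5 ang [102.5 104.3 104.7]
```

Emit:
move_arm --commands '[[[0, -0.43, 0.16, 0.1], [0, 0, 0, 0], [0, 0, 0, 0]]]'

```text
clock: 25.0
tool_pos: [0.5797, -0.1665, 0.1433]
orientation: [86.6, 89.7, 1.5]
force: [7.3, 1.4, -0.1]
opening: 0.0002
```

```bash
python3 - <<'E'
from h import *
rep(); bar()
E
```

```text
t 25.0 p [ 0.5797 -0.1665  0.1433] z-az -85.15 j [  2.5  17.4 -15.4   0.  -56.9  92.3] F [ 7.3  1.4 -0.1] open 0.0002
axis in tool y,z (mm) [-20.3 -41.4]
25.0 side 56 ang [ 99.4 102.1 105.1]
25.0 top 1 ang [107.1 107.1 107.1]
```

With the screw head well clear, the bar again stops at 102° (force rising 2→7 N with no turn). That is the true stop. I'll ease off, lift clear and let it settle.

Emit:
move_arm --commands '[[[0, 0.2, 0, 0], [0, 0.2, 0, 0], [0, 0.3, 0, 0], [0, 0.4, 0, 0], [0, 0.5, 0, 0], [0, 0.6, 0, 0], [-1.5, 0.3, 0, 0], [-2.5, 0, 0, 0]]]'

```text
clock: 25.9
tool_pos: [0.6011, -0.1649, 0.1805]
orientation: [-97.8, 89.7, 176.9]
force: [0.2, 0.3, -0.1]
opening: 0.0003
```

Emit:
move_arm --commands '[[[-3, 0, 0, 0], [-3, 1, 1, 0], [0, 2, 2, 0], [0, 2, 2, 0], [0, 0, 0, 0], [0, 0, 0, 0], [0, 0, 0, 0], [0, 0, 0, 0]]]'

```text
clock: 26.7
tool_pos: [0.6554, -0.2103, 0.2426]
orientation: [-129.4, 90.0, 145.3]
force: [-0.4, 1.1, -0.6]
opening: 0.0005
```

Emit:
move_arm --commands '[[[0, 0, 0, 0], [0, 0, 0, 0], [0, 0, 0, 0], [0, 0, 0, 0], [0, 0, 0, 0], [0, 0, 0, 0], [0, 0, 0, 0], [0, 0, 0, 0]]]'

```text
clock: 27.5
tool_pos: [0.6558, -0.2108, 0.2423]
orientation: [-102.5, 90.0, 172.2]
force: [-0.2, 0.3, 0.7]
opening: 0.0003
```

```bash
python3 - <<'E'
from h import *
rep(); bar()
p,d=snapshot("side"); f=np.load("pics/side0.npz")
for lab,lo,hi,box in (("stand",(0,70,40),(14,255,255),(190,262,262,320)),("purse",(0,150,40),(18,255,255),(200,235,325,370)),("orb",(40,80,20),(90,255,255),(255,300,275,325))):
    out=[]
    for q in (f["p"],p):
        m=cv2.inRange(cv2.cvtColor(q,cv2.COLOR_RGB2HSV),lo,hi)[box[0]:box[1],box[2]:box[3]]; v,u=np.where(m); out.append((float(u.mean().round(2)),float(v.mean().round(2))))
    print(lab,out)
E
```

```text
t 27.5 p [ 0.6558 -0.2108  0.2423] z-az -85.35 j [ -1.7  21.4   4.   -0.  -72.6  96.3] F [-0.2  0.3  0.7] open 0.0003
axis in tool y,z (mm) [-92.7 -91.7]
27.5 side 58 ang [114.1 116.5 119.1]
27.5 top 49 ang [114.1 117.5 120.1]
stand [(29.9, 42.04), (29.95, 41.92)]
purse [(22.65, 18.02), (22.61, 18.06)]
orb [(23.6, 22.66), (23.48, 22.68)]
```

```bash
python3 -c "
from plant import *
print(close_job())"
```

```text
the job is handed in; nothing more can be done
None
```

I turned the clamp's bar clockwise to its solid stop with the closed gripper, never gripping the bar, and handed the job in at 27.5 s. It reported no verdict.

**How it went**
- **Turning:** the first stroke took the bar about 285° at roughly 1.5–2.5 N. I then lifted off, swung back and pushed the other arm to the stop.
- **Stop:** the bar stopped at the same angle (102°) on all three pushes. That is about 303° (5.3 rad) from where it started. The third push was well clear of the screw head, and its force rose from 2 to 7 N with no turn. Earlier pushes reached 17 N and 29 N.

**Last checks**
- **Bystanders:** the stand, orb and purse centroids match the first picture to within about 0.15 px. For the bowl I only compared pictures by eye, before the last push; it looked unmoved.
- **Robot:** the arm is clear and the force reads about 0.

**What did not agree or was not measured**
- **Bar springs back:** each time I released it, the bar settled back about 14° (0.25 rad) from the stop. It then stayed steady at 116.5°, which is about 9.75 on the screw by my estimate. That is inside the 0.4 rad tolerance but not hard against the stop.
- **Pad force:** I could not measure it, so the 30 N requirement is unconfirmed.
- **Soft fingers:** on the second stroke the closed fingers gave way sideways, and the grasp point came within about 3–7 mm of the bar's line under load. The bar was at its stop by then, where that rule no longer applies. I pushed with the fingers' stiff edge after that.
- **Screw head:** on the next push the finger passed very close to the screw head, so I repeated it further out.

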